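Load a punch into the tool carousel and index it

ROBOT

A 6-joint arm with a two-finger parallel gripper is mounted at the origin on the work surface. World frame = base frame: x ahead of the robot, y to its left, z up, the work surface at z = 0. Lengths are in m, angles in rad, forces in N, time in s.
With the tool pointing down it reaches from about 0.35 to 0.975 m from the base axis. Payload 4.9 kg.
Tool frame: the origin (TCP) lies at the very end of the fingers, on their centre line; the grasp point (between the pads) lies 19 mm behind it (ctrl.grip_point_offset is the distance from the TCP to the grasp point, in m); z points along the fingers, y is the line along which they close (so a half turn about z gives the same grasp; the last joint's range is limited). The gripper opens to 85 mm and grips with 20 to 120 N. Pads are 22 mm wide; open, the fingers measure 114 mm over their backs; the gripper's body (76 mm by 85 mm) begins 54 mm behind the grasp point. The pads swing forward as they close: fully open they stand 13 mm farther back than shut.
Start: joints at [1.087, 0.053, 1.613, -0, 1.476, -0.119], TCP at [0.223, 0.584, 0.231] pointing down, gripper open.
Joint ranges: [-3.01, 3.01], [-1.01, 2.22], [0.06, 2.58], [-1.02, 4.17], [0.09, 2.62], [-3.14, 3.14]. Speed limits (rad/s): [2.57, 2.57, 3.14, 3.14, 3.14, 3.14].

INTERFACE

Orientations are given as a rotation vector (axis times angle).
In Python, from station import ctrl gives the robot as it stands.
- The arm moves only by the tool send_rows, never from a script. Its argument "rows" is a list of rows, each a list of 3 entries, a list of its own where there are three numbers: the finger opening in cm, from 0 to 8.54, then the shift along the tool's x, y, z in cm, then the turn about the tool's z in degrees. A call has 1 to 10 rows; each row shifts and turns the commanded pose from where the row before left it, along the tool's axes as they then stand; what a row does not reach is not made up. A row lasts 1/8 s, in which the tool goes at most 62.5 mm and 10.7 degrees, less where a joint would pass 70% of its speed; a pose out of reach is approached as far as the arm can. A call with a gripper value outside its range is refused whole. The fingers move at their own pace and stop on an object; "newtons" is the grip in N (left out, the last holds). Time passes only in rows, so rows that do not move let the fingers close. It gives the time, the measured TCP pose, the force, the opening and the grip force at its end, in the units of the state.
- ctrl.get_obs(): the state, without advancing time (a new reading comes with each control period).
- ctrl.get_image(name): name is "scene" or "top" or "wrist"; returns a dict with "frame" (480x640x3 uint8, red, green, blue), "range_z" (480x640 float32, m along the optical axis (not along the pixel's ray), 0 where there is no reading), "fx", "fy", "cx", "cy" (pixels), "k1" (the pictures are not rectified: a ray, as slopes to the right and down, at radius r is drawn at 1 + k1 r^2 times it, then the intrinsics apply), "cam_to_world" (4x4, takes a point from camera to world coordinates). Camera axes: x right, y down, z forward; pixel columns grow to the right and rows downward; lengths in m; the calibration is good to about 2 mm. A picture is of the moment at which its call begins.
- ctrl.finish_job(): hands the job in; it is judged then, once.
The state is a dict: "t": time; "q": joint angles; "dq": joint speeds; "effort": joint torques, N m; "tool_pos": TCP position; "tool_rot": TCP orientation; "contact_force": force on the tool from outside, world axes, zero at the start; "wrist_torque": the same for the moment, N m; "opening": finger opening in m; "grip_force": force on a finger pad.
Only numpy, scipy, OpenCV 4.12 (cv2) and the standard library are available. Lean on these libraries where they do the work, as an engineer would, in place of code of your own. Each camera call takes 0.05 s, during which the arm holds its last target. There are 200 camera calls.

TASK

Take the punch with the orange grip from its wooden cradle, lay it in the slanted blue rest with the grip end up and let go, then take it again and lower it upright, without dropping it, into the empty carousel pocket at the yellow mark until its collar sits flush on the rim. When it is in and released, turn the carousel, which has a black knob on top, exactly one click clockwise (seen from above), so that the next pocket stands at the mark, and let go. Do not disturb the other things on the bench.

Things in the scene. Friction and masses are not known exactly. Their poses are not given: they have to be found in the camera images.
- punch_mid (a point): Loose round steel punch, 100 mm long, about 0.25 kg, at its centre. Own x: along it from tip to grip end. x -50 to 0 mm: steel body 24 mm across, first 7 mm tapering to 16 mm at the tip. 0 to 8: dark collar 34 mm across (its underside is at x = 0). 8 to 50: orange grip 22 mm across. Centre of mass near x = -10. Starts lying level in the cradle, axis 45 mm above the bench.
- punch_grip (a point): Point on the punch's axis in the middle of the orange grip, at x = +29 mm from punch_mid; same axes.
- cradle: Fixed wooden cradle of the lying punch, foot 120 x 60 x 10 mm, origin under its centre on the bench, z up. Own x: where the lying punch's grip end points. The punch lies on V posts, about 46 mm high, at x = -40 mm (10 mm thick) and +45 mm (8 mm thick), its middle at x = 0; between them is free space down to the foot.
- rest_seat (a point): Fixed blue rest: 90 degree V trough, 47 mm long, sloping at 45 degrees, stop plate at its low end. This point, 79 mm above the bench, is punch_mid's place with the tip on the stop. Axes: z up, x level towards the high end: a punch in it points along (1,0,1)/sqrt(2). It holds the punch's body only; collar and grip stick out free. The punch may stay short of the stop. Foot 100 x 70 x 10 mm.
- mark (a point): Place of the loading pocket's mouth centre at the yellow mark of the carousel, 89 mm above the bench; fixed to the carousel's foot. Axes: z up, x from here to the carousel's vertical axis, which lies 85 mm away.
- next_place (a point): Where the centre of that pocket's mouth comes after one click (60 degrees) clockwise; fixed to the carousel's foot.
- pocket_mouth (a point): Mouth centre, at rim height, of the pocket at the mark at the start; turns with the carousel; z up, x to its axis. Six steel tubes stand on a plate 226 mm across, on a circle of 85 mm radius: bore 27.6 mm, 39 mm outside, 54 mm deep, rims 89 mm above the bench. Both neighbours are empty; two far ones hold fixed punches with blue grips, tops 139 mm above the bench.
- knob_grip (a point): Grip point of the black bar knob in the middle of the carousel: an upright bar 54 mm long (own x), 14 mm wide (own y), 32 mm high, its centre here, 120 mm above the bench, on the turning axis. It turns with the carousel.
- dial (a joint): Turn of the carousel, rad, 0 at the start, grows clockwise seen from above; turns without end, a spring catch holds it at each multiple of 1.047 (60 degrees) and pulls it in when within about 0.05 of it. Passing over the catch takes about 0.2 N m at the knob.
- die_ring: steel die ring, 56 mm across, 20 mm high; loose bystander, leave alone. Origin under its middle.
- die_ring_small: small brass die ring, 40 mm across, 16 mm high; loose bystander, leave alone. Origin under its middle.
- mallet: hammer lying flat; loose bystander, leave alone. Origin under its middle.
- oil_can: red oil can, 56 mm across, 130 mm high; loose bystander, leave alone. Origin under its middle.
- caliper: steel caliper lying flat, 200 mm long; loose bystander, leave alone. Origin under its middle.
- tape_measure: yellow tape measure, 70 x 35 x 60 mm; loose bystander, leave alone. Origin under its middle.
- screwdriver: screwdriver lying flat; loose bystander, leave alone. Origin under its middle.
Mind the look-alikes: they are no part of the job. Leave any pink look-alike of the part that bears punch_mid alone.

How it is judged:
On the way, in this order (a step that is already met when the one before it is completed fails the run):
1. The punch lies in the slanted rest, grip end up, let go of (distance between punch_mid and rest_seat below 0.02 m and angle between punch_mid's own x axis and vertical between 0.62 and 0.95 rad and contact force between the fingers and punch below 0.1 N and linear speed of punch below 0.02 m/s), for 0.2 s.
2. The punch stands fully home in the pocket at the mark, let go of, the carousel not yet turned (distance between punch_mid and pocket_mouth below 0.004 m and angle between punch_mid's own x axis and vertical below 0.08 rad and horizontal distance between pocket_mouth and mark below 0.01 m and contact force between the fingers and punch below 0.1 N and linear speed of punch below 0.02 m/s), for 0.2 s.
At the end, for the whole second after the job is handed in: The punch is upright (within 0.08 rad) and fully home in its pocket (punch_mid within 4 mm of the mouth centre), the carousel stands at rest one click clockwise of where it began (pocket within 6 mm of next_place, dial between 0.94 and 1.15 rad), and everything is let go of (distance between punch_mid and pocket_mouth below 0.004 m and angle between punch_mid's own x axis and vertical below 0.08 rad and distance between pocket_mouth and next_place below 0.006 m and value of joint dial between 0.94 and 1.15 rad and velocity of joint dial between -0.05 and 0.05 rad/s and contact force between the fingers and punch below 0.1 N and linear speed of punch below 0.02 m/s); the robot touches nothing.
It fails at once if the punch is dropped (moves faster than 0.6 m/s while not held) (linear speed of punch above 0.6 m/s and contact force between the fingers and punch below 0.1 N).
It fails at once if the carousel is turned well past one click (value of joint dial above 1.6 rad).
It fails at once if the carousel is turned backwards, off its place (value of joint dial below -0.3 rad).
It fails at once if a bystander is pushed aside (20 mm or more) (distance of any of die_ring, die_ring_small, mallet, oil_can, caliper, tape_measure, screwdriver from where it was at the start of the episode above 0.02 m).
It also fails if it takes over 72 s, if anything falls off the work surface, if the arm or the gripper's body presses on something with over 40 N, if the wrist force passes 120 N, or if a joint passes its speed limit or range.

## Working session

There is one attempt and no reset: what is moved stays moved. The work goes in short steps, Python scripts to look and compute and a tool call to move; the robot and the scene stay as the last step left them, time stands still between calls to the robot, and variables do not carry over. Pictures are saved under pics/ and viewed, at most 17 in all, crops included, and the job is handed in when it is done.

Besides the shell and the picture viewer there is one more tool, called after "Emit:" as a command line: name --argument value ..., lists and objects as JSON in quotes. send_rows: Moves the arm, as the interface text tells. Its arguments: {"type":"object","properties":{"rows":{"type":"array","items":{"type":"array"}},"newtons":{"type":"number"}},"required":["rows"]}

```bash
mkdir -p pics; ls; cat > h.py <<'E'
import numpy as np, cv2
from station import ctrl
from scipy.spatial.transform import Rotation as R
def grab(n):
    im=ctrl.get_image(n); return im
def save(im,f,crop=None,scale=1):
    a=im["frame"][:,:,::-1]
    if crop: a=a[crop[1]:crop[3],crop[0]:crop[2]]
    cv2.imwrite(f,cv2.resize(a,None,fx=scale,fy=scale) if scale!=1 else a)
def rays(im,px):
    px=np.atleast_2d(np.asarray(px,float))
    d=(px-[im["cx"],im["cy"]])/[im["fx"],im["fy"]]
    s=d.copy()
    for _ in range(20): s=d/(1+im["k1"]*(s**2).sum(1,keepdims=True))
    T=np.array(im["cam_to_world"])
    c=np.c_[s,np.ones(len(s))]
    return T[:3,3],c@T[:3,:3].T
def onplane(im,px,z):
    o,d=rays(im,px); return o+d*((z-o[2])/d[:,2])[:,None]
def cloud(im):
    v,u=np.mgrid[0:480,0:640]
    o,d=rays(im,np.c_[u.ravel(),v.ravel()])
    P=o+d*im["range_z"].ravel()[:,None]
    P[im["range_z"].ravel()==0]=np.nan
    return P.reshape(480,640,3)
def tool():
    o=ctrl.get_obs(); return np.array(o["tool_pos"]),R.from_rotvec(o["tool_rot"]),o
E
python3 - <<'E'
from h import *
for n in("top","scene"):
    im=grab(n); save(im,f"pics/{n}0.png"); print(n,im["fx"],im["k1"],np.round(im["cam_to_world"],3).tolist())
    np.save(f"{n}0.npy",im,allow_pickle=True)
p,r,o=tool(); print(p,r.as_matrix().round(3),o["opening"])
E
```

```text
pics
top 544.4480880666686 -0.016112372744867848 [[-0.017, -0.987, 0.158, 0.342], [-1.0, 0.02, 0.022, -0.026], [-0.025, -0.157, -0.987, 1.49], [0.0, 0.0, 0.0, 1.0]]
scene 482.0560405862544 -0.08140072722047073 [[-0.81, 0.344, -0.475, 1.054], [0.586, 0.494, -0.643, 0.628], [0.013, -0.799, -0.602, 0.673], [0.0, 0.0, 0.0, 1.0]]
[0.2227167  0.58337503 0.2301627 ] [[-0.934  0.357 -0.001]
 [ 0.357  0.934 -0.002]
 [ 0.    -0.002 -1.   ]] 0.08526714272405093
```

View pics/top0.png

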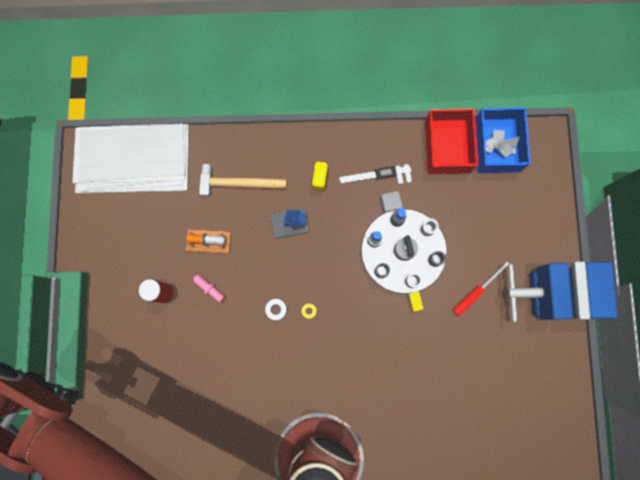

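View pics/scene0.png

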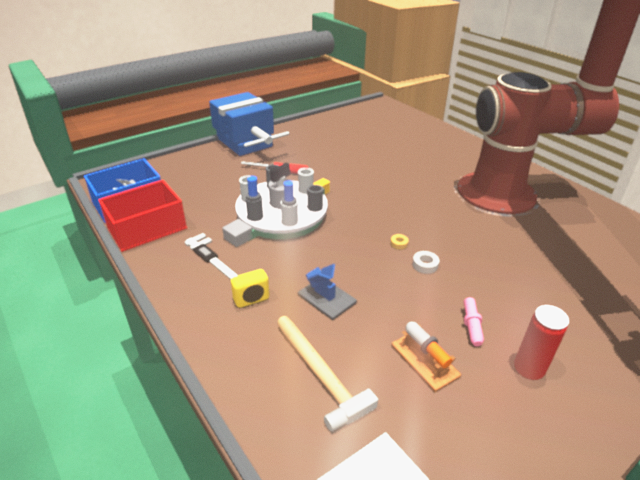

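Candidates for the punch in the top view:
- Orange-grip punch in the wooden cradle at (207,240): chosen.
- Pink look-alike at (208,288): not this one.
- Blue-grip fixed punches in the carousel at (377,238) and (399,215): not these.

The scene view agrees: orange in the cradle at (430,348), pink at (473,320), blue rest at (323,287), and the carousel at (282,205) with its yellow mark at (322,186).

```bash
cat > m1.py <<'E'
from h import *
im=np.load("top0.npy",allow_pickle=True).item(); sc=np.load("scene0.npy",allow_pickle=True).item()
save(im,"pics/c1.png",(165,190,325,310),5)
def rep(n,P,m):
    Q=P[m]; Q=Q[~np.isnan(Q[:,0])]; print(n,len(Q),"mean",Q.mean(0).round(4),"min",np.percentile(Q,2,0).round(3),"max",np.percentile(Q,98,0).round(3)); 
    w,V=np.linalg.eigh(np.cov(Q[:,:2].T)); print("   ax",V[:,1].round(3),np.sqrt(w).round(4)); return Q
for nm,I,boxes in (("top",im,dict(cr=(180,225,235,258),rest=(265,200,315,245),car=(355,195,455,320))),("scene",sc,dict(cr=(385,315,465,390),rest=(295,260,360,320),car=(230,155,340,245)))):
    P=cloud(I); hsv=cv2.cvtColor(I["frame"],cv2.COLOR_RGB2HSV); H,S,V=[hsv[:,:,i].astype(int) for i in range(3)]
    def box(b):
        m=np.zeros((480,640),bool); x0,y0,x1,y1=boxes[b]; m[y0:y1,x0:x1]=1; return m
    z=P[:,:,2]
    print("==",nm)
    rep("grip",P,box("cr")&(H>3)&(H<16)&(S>170)&(z>.04)); rep("steel",P,box("cr")&(S<70)&(z>.035))
    rep("cradle foot",P,box("cr")&(S>80)&(z>.003)&(z<.02))
    rep("rest blue",P,box("rest")&(H>100)&(H<125)&(S>120)&(z>.02))
    rep("rest foot",P,box("rest")&(z>.005)&(z<.02))
    rep("yellow",P,box("car")&(H>20)&(H<35)&(S>120))
    rep("knob",P,box("car")&(V<100)&(z>.125)&(S<90))
    Q=rep("plate",P,box("car")&(S<60)&(V>150)&(z>.01)&(z<.05))
    cv2.imwrite
    rep("tops",P,box("car")&(z>.08)&(z<.1)); rep("blue",P,box("car")&(H>100)&(H<125)&(S>120)&(z>.05))
E
python3 m1.py
```

```text
== top
grip 84 mean [0.581  0.3249 0.0527] min [0.57  0.305 0.043] max [0.593 0.344 0.064]
   ax [0.15  0.989] [0.007  0.0125]
steel 190 mean [0.5761 0.2731 0.0541] min [0.565 0.245 0.043] max [0.588 0.299 0.062]
   ax [0.045 0.999] [0.0067 0.017 ]
cradle foot 705 mean [0.5764 0.2929 0.0087] min [0.537 0.23  0.003] max [0.623 0.367 0.016]
   ax [0.03 1.  ] [0.0246 0.0404]
rest blue 281 mean [0.6293 0.0529 0.053 ] min [0.609 0.028 0.033] max [0.648 0.081 0.075]
   ax [-0.139  0.99 ] [0.0112 0.0151]
rest foot 597 mean [0.6217 0.0777 0.0097] min [0.578 0.016 0.005] max [0.678 0.132 0.016]
   ax [0.067 0.998] [0.0252 0.0332]
yellow 212 mean [ 0.4015 -0.2654  0.0301] min [ 0.379 -0.283 -0.002] max [ 0.426 -0.25   0.041]
   ax [-0.976 -0.219] [0.0086 0.0144]
knob 86 mean [ 0.5359 -0.2376  0.1348] min [ 0.514 -0.245  0.128] max [ 0.558 -0.231  0.14 ]
   ax [-0.981 -0.195] [0.0031 0.0138]
plate 4114 mean [ 0.5431 -0.235   0.0345] min [ 0.437 -0.338  0.028] max [ 0.681 -0.136  0.041]
   ax [-0.988 -0.154] [0.056  0.0652]
tops 869 mean [ 0.5374 -0.24    0.0892] min [ 0.443 -0.334  0.081] max [
[... 784 characters left out ...]
017]
   ax [-0.526  0.85 ] [0.0177 0.0292]
yellow 84 mean [ 0.4042 -0.2581  0.0391] min [ 0.381 -0.281  0.028] max [ 0.473 -0.182  0.089]
   ax [0.683 0.73 ] [0.0094 0.0332]
knob 42 mean [ 0.5616 -0.2309  0.1316] min [ 0.551 -0.239  0.126] max [ 0.568 -0.225  0.137]
   ax [-0.985  0.171] [0.0036 0.0053]
plate 2410 mean [ 0.5737 -0.2081  0.0338] min [ 0.457 -0.462  0.014] max [ 0.69  -0.128  0.046]
   ax [0.516 0.856] [0.0622 0.07  ]
tops 884 mean [ 0.5497 -0.2169  0.0885] min [ 0.445 -0.331  0.08 ] max [ 0.641 -0.141  0.099]
   ax [-0.95  -0.313] [0.0528 0.0591]
blue 132 mean [ 0.6282 -0.216   0.1236] min [ 0.619 -0.227  0.101] max [ 0.635 -0.21   0.139]
   ax [-1.     0.022] [0.0045 0.0047]
```

View pics/c1.png

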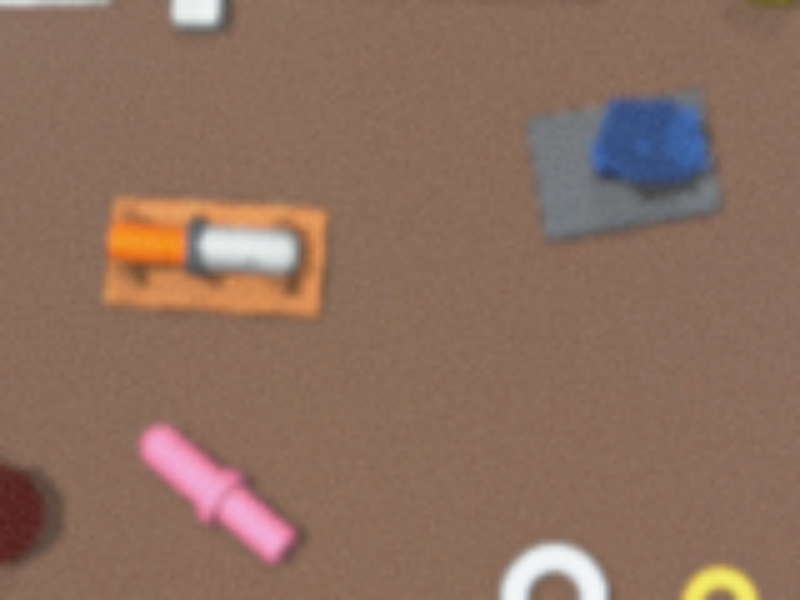

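The crop confirms the choice: orange grip at crop (148,242), dark collar at (197,247), steel body at (250,250), lying in the wooden cradle with the grip end towards +y. The pink one at crop (215,490) lies loose on the bench. I'll move above the cradle and look with the wrist camera.

Emit:
send_rows --rows '[[8, [-4.75, -1.3, -0.2], 0], [8, [-4.75, -1.3, -0.2], 0], [8, [-4.75, -1.3, -0.2], 0], [8, [-4.75, -1.3, -0.2], 0], [8, [-4.75, -1.3, -0.2], 0], [8, [-4.75, -1.3, -0.2], 0], [8, [-4.75, -1.3, -0.2], 0], [8, [-4.75, -1.3, -0.2], 0], [8, [-4.55, -1.3, -0.2], 0]]' --newtons 20

```text
t: 1.23
tool_pos: [0.5797, 0.3215, 0.2487]
tool_rot: [-0.57, -3.089, 0.001]
contact_force: [0.7, 0.2, 0.1]
opening: 0.0802
grip_force: 0.0
```

Emit:
send_rows --rows '[[8, [0, 0, 0], 10], [8, [0, 0, 0], 10], [8, [0, 0, 0], 10], [8, [0, 0, 0], 10], [8, [0, 0, 0], 10], [8, [0, 0, 0], 10], [8, [0, 0, 0], 7], [8, [0, 0, 0], 0]]'

```text
t: 2.22
tool_pos: [0.5785, 0.3226, 0.2486]
tool_rot: [-2.178, -2.263, 0.002]
contact_force: [0.1, 0.8, -0.1]
opening: 0.0802
grip_force: 0.0
```

```bash
cat > m2.py <<'E'
from h import *
im=grab("wrist"); np.save("w1.npy",im,allow_pickle=True); save(im,"pics/w1.png")
p,r,o=tool(); print(p.round(4),r.as_matrix().round(3).tolist(),o["q"])
print(np.round(im["cam_to_world"],3).tolist(),im["fx"])
P=cloud(im); hsv=cv2.cvtColor(im["frame"],cv2.COLOR_RGB2HSV); H,S,V=[hsv[:,:,i].astype(int) for i in range(3)]; z=P[:,:,2]
for n,m in dict(grip=(H>3)&(H<16)&(S>170)&(z>.046),steel=(S<70)&(z>.046)&(z<.07)).items():
    m=cv2.morphologyEx(m.astype(np.uint8),cv2.MORPH_OPEN,np.ones((3,3)))>0
    if m.sum()<20: print(n,m.sum()); continue
    v,u=np.nonzero(m); (c,s,a)=cv2.minAreaRect(np.c_[u,v].astype(np.float32)); b=cv2.boxPoints((c,s,a))
    print(n,m.sum(),"px",c,s,a); print(onplane(im,b,.045).round(4).tolist()); print(np.nanmean(P[m],0).round(4))
E
python3 m2.py
```

```text
[0.5785 0.3227 0.2487] [[-0.039, 0.999, -0.001], [0.999, 0.039, -0.0], [-0.0, -0.001, -1.0]] [ 3.96545850e-01  1.30589866e-01  1.50093582e+00 -4.34351746e-05
  1.51099234e+00  3.57778935e-01]
[[0.999, 0.037, 0.01, 0.576], [0.038, -0.957, -0.286, 0.396], [-0.001, 0.286, -0.958, 0.391], [0.0, 0.0, 0.0, 1.0]] 376.41016405744654
grip 1013 px (319.1585388183594, 203.07318115234375) (22.859329223632812, 45.60822677612305) 6.34019136428833
[[0.57, 0.3012, 0.045], [0.5733, 0.3445, 0.045], [0.5943, 0.343, 0.045], [0.5918, 0.2995, 0.045]]
[0.5822 0.3243 0.053 ]
steel 1352 px (312.4700012207031, 253.20997619628906) (33.799705505371094, 57.69991683959961) 8.130102157592773
[[0.5582, 0.244, 0.045], [0.5648, 0.3031, 0.045], [0.5968, 0.2997, 0.045], [0.5918, 0.2401, 0.045]]
[0.5784 0.2776 0.0547]
```

```bash
cat > m3.py <<'E'
from h import *
for f in ("w1","top0","scene0"):
    im=np.load(f+".npy",allow_pickle=True).item()
    P=cloud(im); hsv=cv2.cvtColor(im["frame"],cv2.COLOR_RGB2HSV); H,S,V=[hsv[:,:,i].astype(int) for i in range(3)]; z=P[:,:,2]
    near=(abs(P[:,:,0]-.63)<.08)&(abs(P[:,:,1]-.06)<.09)
    m=near&(H>100)&(H<128)&(S>120)&(z>.02)
    v,u=np.nonzero(m); print(f,m.sum(),"u",u.min(),u.max(),"v",v.min(),v.max())
    for a in np.arange(.02,.095,.006):
        k=m&(abs(P[:,:,1]-a)<.003); Q=P[k]
        if len(Q)>2: print(" y%.3f n%d x %.3f..%.3f z %.3f..%.3f; low point x %.3f"%(a,len(Q),Q[:,0].min(),Q[:,0].max(),Q[:,2].min(),Q[:,2].max(),Q[Q[:,2].argmin(),0]))
    g=near&(S<60)&(z>.004)&(z<.016)&(V<150); g=cv2.morphologyEx((g|m).astype(np.uint8),cv2.MORPH_OPEN,np.ones((3,3)))
    v,u=np.nonzero(g); b=cv2.boxPoints(cv2.minAreaRect(np.c_[u,v].astype(np.float32))); print(" foot",onplane(im,b,.01)[:,:2].round(3).tolist())
im=np.load("w1.npy",allow_pickle=True).item(); save(im,"pics/w1c.png",(290,300,490,450),4)
E
python3 m3.py
```

```text
w1 125 u 341 354 v 397 409
 y0.080 n7 x 0.619..0.623 z 0.020..0.038; low point x 0.619
 y0.086 n118 x 0.619..0.633 z 0.020..0.041; low point x 0.623
 foot [[0.586, 0.118], [0.654, 0.128], [0.666, 0.058], [0.595, 0.046]]
top0 281 u 284 305 v 211 225
 y0.026 n15 x 0.617..0.642 z 0.046..0.055; low point x 0.617
 y0.032 n25 x 0.614..0.647 z 0.041..0.054; low point x 0.618
 y0.038 n28 x 0.609..0.648 z 0.033..0.059; low point x 0.634
 y0.044 n40 x 0.609..0.650 z 0.034..0.062; low point x 0.631
 y0.050 n34 x 0.609..0.648 z 0.031..0.071; low point x 0.631
 y0.056 n33 x 0.607..0.649 z 0.040..0.074; low point x 0.635
 y0.062 n40 x 0.606..0.647 z 0.039..0.083; low point x 0.630
 y0.068 n28 x 0.610..0.646 z 0.053..0.078; low point x 0.627
 y0.074 n23 x 0.615..0.643 z 0.024..0.074; low point x 0.619
 y0.080 n15 x 0.618..0.630 z 0.028..0.070; low point x 0.619
 foot [[0.655, 0.125], [0.668, 0.025], [0.599, 0.015], [0.586, 0.115]]
scene0 177 u 308 333 v 265 287
 y0.032 n37 x 0.618..0.648 z 0.042..0.049; low point x 0.618
 y0.038 n10 x 0.616..0.650 z 0.042..0.049; low point x 0.619
 y0.044 n8 x 0.616..0.652 z 0.046..0.056; low point x 0.618
 y0.050 n11 x 0.615..0.650 z 0.049..0.061; low point x 0.621
 y0.056 n16 x 0.614..0.652 z 0.053..0.068; low point x 0.623
 y0.062 n18 x 0.612..0.651 z 0.057..0.073; low point x 0.621
 y0.068 n27 x 0.612..0.650 z 0.061..0.079; low point x 0.626
 y0.074 n26 x 0.618..0.648 z 0.063..0.078; low point x 0.624
 y0.080 n17 x 0.622..0.635 z 0.044..0.069; low point x 0.625
 y0.086 n6 x 0.624..0.634 z 0.043..0.046; low point x 0.626
 foot [[0.671, 0.039], [0.587, -0.036], [0.565, 0.011], [0.65, 0.081]]
```

View pics/w1.png

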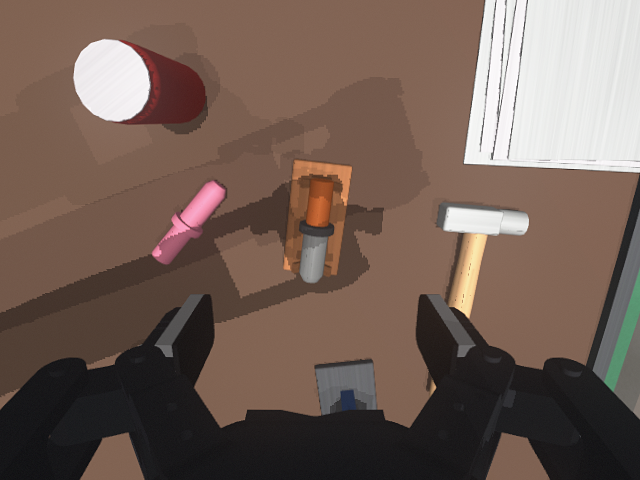

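The wrist view shows the cradle at (320,215): orange grip (319,203), collar (317,228), body (312,258). The rest is at (347,395), and the pink look-alike at (190,222) is clear of the gripper. The rest's high end is towards +y. Now I'll grasp.

Emit:
send_rows --rows '[[8, [0, 0, 0], 6], [8, [-0.2, 0.36, 4], 0], [8, [0, 0, 5], 0], [8, [0, 0, 5], 0], [8, [0, 0, 4], 0], [8, [0, 0, 2.1], 0], [8, [0, 0, 1.4], 0], [8, [0, 0, 0], 0]]' --newtons 30

```text
t: 3.28
tool_pos: [0.5823, 0.3205, 0.0343]
tool_rot: [-2.295, -2.145, 0.0]
contact_force: [0.2, 0.4, 0.1]
opening: 0.08
grip_force: 0.0
```

```bash
python3 - <<'E'
from h import *
im=grab("wrist"); save(im,"pics/w2.png",(140,100,500,400),2)
p,r,o=tool(); print(p.round(4),r.as_matrix()[:,0].round(3),o["opening"],o["contact_force"])
E
```

```text
[0.583  0.3208 0.0355] [0.068 0.998 0.001] 0.0798855268281141 [ 0.24596013 -0.12264955  0.86857912]
```

View pics/w2.png

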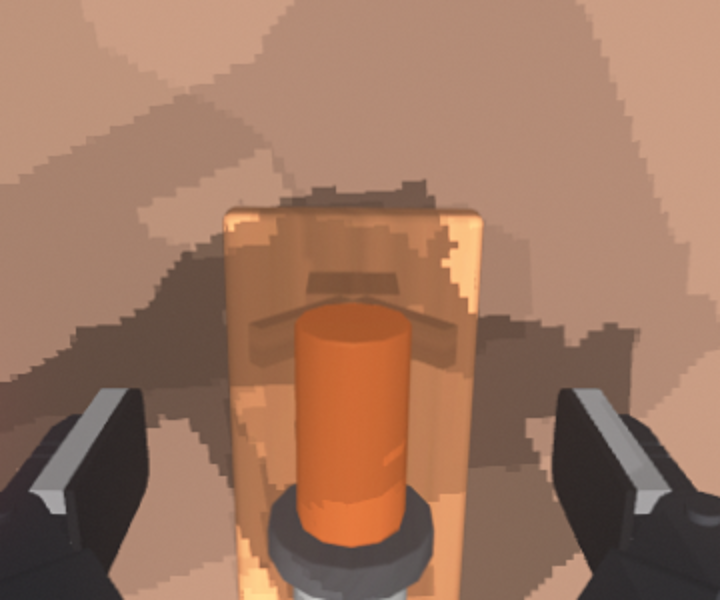

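The grip (355,420 in the crop) is centred between the pads (145 and 555), clear of the post at (355,330) and the collar at (350,540). I'll close and lift a little.

Emit:
send_rows --rows '[[4, [0, 0, 0], 0], [1.5, [0, 0, 0], 0], [1.5, [0, 0, 0], 0], [1.5, [0, 0, 0], 0], [1.5, [0, 0, 0], 0]]' --newtons 30

```text
t: 3.95
tool_pos: [0.5825, 0.3207, 0.035]
tool_rot: [2.296, 2.144, 0.001]
contact_force: [-1.4, -0.9, 4.1]
opening: 0.0207
grip_force: 29.3
```

Emit:
send_rows --rows '[[1.5, [0, 0, -1], 0], [1.5, [0, 0, -2], 0], [1.5, [0, 0, -3], 0], [1.5, [0, 0, -4], 0], [1.5, [0, 0, -2], 0], [1.5, [0, 0, 0], 0]]'

```text
t: 4.7
tool_pos: [0.5834, 0.321, 0.157]
tool_rot: [2.295, 2.143, 0.007]
contact_force: [0.4, 0.2, -2.8]
opening: 0.021
grip_force: 29.6
```

```bash
cat > pun.py <<'E'
# punch axis from scene/top clouds near the tool
from h import *
import sys
f=sys.argv[1]
p,r,o=tool(); X=r.as_matrix()[:,0]
print("tcp",p.round(4),"x",X.round(3),"t",round(o["t"],2),"open",round(o["opening"],4),"F",np.round(o["contact_force"],1),"g",o["grip_force"])
for n in sys.argv[2:]:
    im=grab(n); P=cloud(im); c=p+[0,0,.012]-.03*X
    o_=np.linalg.inv(np.array(im["cam_to_world"]))@np.r_[c,1]; u=int(im["cx"]+im["fx"]*o_[0]/o_[2]); v=int(im["cy"]+im["fy"]*o_[1]/o_[2])
    save(im,f"pics/{f}_{n}.png",(max(0,u-60),max(0,v-60),min(640,u+60),min(480,v+60)),5)
    hsv=cv2.cvtColor(im["frame"],cv2.COLOR_RGB2HSV); H,S,V=[hsv[:,:,i].astype(int) for i in range(3)]
    near=np.linalg.norm(P-c,axis=2)<.1
    for k,m in dict(grip=near&(H>3)&(H<16)&(S>170),steel=near&(S<45)&(V>110)).items():
        Q=P[m]
        if len(Q)>10:
            d=Q-p; print(n,k,len(Q),"along",np.percentile(d@X,[2,50,98]).round(4),"z",np.percentile(Q[:,2],[2,50,98]).round(4))
E
python3 pun.py a scene top
```

```text
tcp [0.5834 0.321  0.157 ] x [0.068 0.998 0.002] t 4.7 open 0.021 F [ 0.4  0.2 -2.8] g 29.59182769060135
scene grip 177 along [0.0057 0.0193 0.0245] z [0.1598 0.1731 0.1779]
scene steel 307 along [-0.0722 -0.019   0.0123] z [0.1606 0.1737 0.247 ]
top steel 185 along [-0.0757 -0.0518 -0.027 ] z [0.1634 0.1731 0.1797]
```

View pics/a_scene.png

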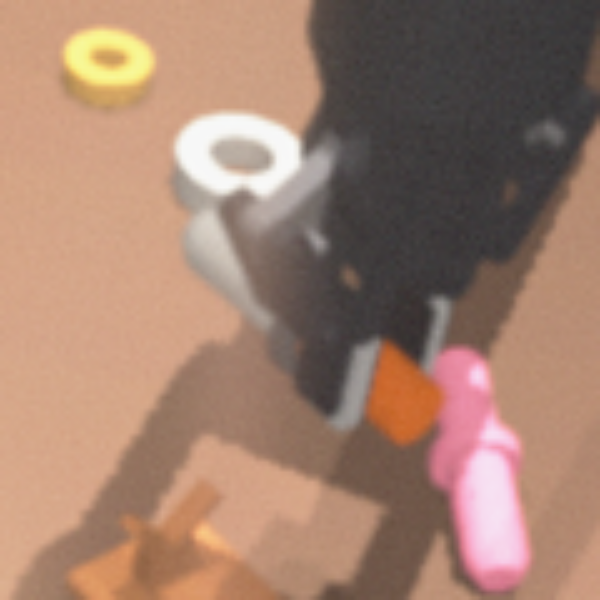

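Grasped at about x=+26 mm and held level. In the crop the orange end is at (405,400) and the body at (215,250). I'll try a lighter grip to see whether the punch pivots under its own weight.

Emit:
send_rows --rows '[[1.5, [0, 0, 0], 0], [1.5, [0, 0, 0], 0], [1.5, [0, 0, 0], 0]]' --newtons 20

```text
t: 5.18
tool_pos: [0.5819, 0.3204, 0.1535]
tool_rot: [-2.295, -2.144, 0.002]
contact_force: [-0.1, -0.3, -2.5]
opening: 0.0208
grip_force: 29.6
```

```bash
python3 pun.py b scene top
```

```text
tcp [0.5819 0.3204 0.1535] x [ 0.068  0.998 -0.001] t 5.17 open 0.0208 F [-0.1 -0.3 -2.5] g 29.583211541175842
scene grip 176 along [0.0058 0.0197 0.0245] z [0.157  0.1693 0.1739]
scene steel 288 along [-0.0724 -0.02    0.0127] z [0.1566 0.1696 0.2428]
top steel 182 along [-0.0761 -0.0516 -0.0272] z [0.1651 0.1722 0.1794]
```

Emit:
send_rows --rows '[[1.5, [-3.7, 0.95, 0], 0], [1.5, [-3.7, 0.95, 0], 0], [1.5, [-3.7, 0.95, 0], 0], [1.5, [-3.7, 0.95, 0], 0], [1.5, [-3.7, 0.95, 0], 0], [1.5, [-3.7, 0.95, 0], 0], [1.5, [0, 0, 0], -5.6], [1.5, [0, 0, 0], -5.7], [1.5, [0, 0, 0], 0]]'

```text
t: 6.4
tool_pos: [0.624, 0.095, 0.1544]
tool_rot: [2.075, 2.359, 0.0]
contact_force: [-0.2, 0.5, -2.8]
opening: 0.0208
grip_force: 29.5
```

```bash
python3 pun.py c scene top; python3 - <<'E'
from h import *
p,r,o=tool()
for n in("wrist","scene","top"):
    im=grab(n); P=cloud(im); hsv=cv2.cvtColor(im["frame"],cv2.COLOR_RGB2HSV); H,S,V=[hsv[:,:,i].astype(int) for i in range(3)]
    m=(H>100)&(H<128)&(S>110)&(abs(P[:,:,0]-.63)<.06)&(abs(P[:,:,1]-.06)<.06)&(P[:,:,2]>.02)&(P[:,:,2]<.1)
    Q=P[m]
    if len(Q)<5: print(n,len(Q)); continue
    d=Q-p; Xr=r.as_matrix()[:,0]; Y=r.as_matrix()[:,1]
    print(n,len(Q),"lateral tool-y",np.percentile(d@Y,[1,50,99]).round(4),"along",np.percentile(d@Xr,[1,99]).round(4),"zmax",Q[:,2].max().round(4))
    if n=="wrist": save(im,"pics/w3.png",(140,120,500,420),2)
E
```

```text
tcp [0.624  0.095  0.1544] x [-0.127  0.992  0.   ] t 6.4 open 0.0208 F [-0.2  0.5 -2.8] g 29.536429345607758
scene grip 105 along [0.0064 0.0199 0.0249] z [0.1593 0.1704 0.1758]
scene steel 265 along [-0.0723 -0.01    0.0127] z [0.074  0.1706 0.2444]
top steel 118 along [-0.0745 -0.0583  0.0092] z [0.1628 0.1732 0.241 ]
wrist 297 lateral tool-y [-0.007   0.0009  0.008 ] along [-0.0142 -0.0107] zmax 0.0745
scene 32 lateral tool-y [-0.0145 -0.0078  0.0137] along [-0.0667 -0.022 ] zmax 0.0742
top 99 lateral tool-y [-0.019  -0.0052  0.0078] along [-0.0693 -0.0397] zmax 0.0692
```

View pics/c_scene.png

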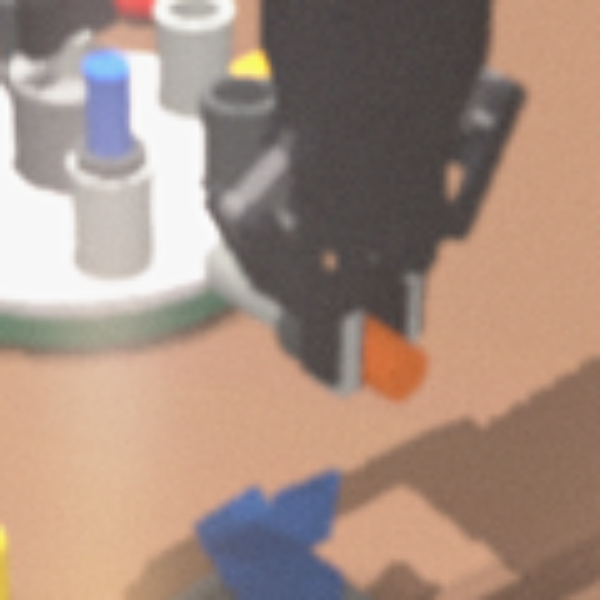

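The scene crop shows the blue V (270,530) opening upwards, its high end on the grip side and the orange end at (400,365) above it. I'll lower until it is just above the trough, then ease the grip.

Emit:
send_rows --rows '[[1.5, [0.4, 0, 2], 0], [1.5, [0, 0, 2], 0], [1.5, [0, 0, 1.5], 0], [1.5, [0, 0, 0.7], 0], [1.5, [0, 0, 0], 0]]'

```text
t: 7.28
tool_pos: [0.623, 0.099, 0.0913]
tool_rot: [-2.073, -2.359, 0.002]
contact_force: [0.7, 0.0, -2.6]
opening: 0.0212
grip_force: 29.6
```

Emit:
send_rows --rows '[[1.7, [0, 0, 0], 0], [1.8, [0, 0, 0], 0], [1.9, [0, 0, 0], 0]]' --newtons 20

```text
t: 7.65
tool_pos: [0.6238, 0.0991, 0.093]
tool_rot: [2.073, 2.36, 0.001]
contact_force: [1.0, 0.3, -1.2]
opening: 0.0204
grip_force: 29.6
```

```bash
python3 pun.py d scene top
```

```text
tcp [0.6238 0.0991 0.093 ] x [-0.129  0.992 -0.   ] t 7.65 open 0.0204 F [ 1.   0.3 -1.2] g 29.55486685037613
scene grip 104 along [0.0063 0.0205 0.0244] z [0.0985 0.1091 0.1146]
scene steel 275 along [-0.0728 -0.0203  0.0124] z [0.0094 0.1046 0.1829]
top steel 115 along [-0.0754 -0.0595 -0.045 ] z [0.0467 0.1103 0.1189]
```

Emit:
send_rows --rows '[[2.1, [0, 0, 0], 0]]' --newtons 20

```text
t: 7.88
tool_pos: [0.6234, 0.0991, 0.0924]
tool_rot: [2.073, 2.36, 0.0]
contact_force: [-0.1, 0.5, -2.1]
opening: 0.0208
grip_force: 21.2
```

```bash
python3 pun.py d1 scene
```

```text
tcp [0.6234 0.0991 0.0924] x [-0.129  0.992 -0.   ] t 7.88 open 0.0208 F [-0.1  0.5 -2.1] g 21.156514585018158
scene grip 102 along [0.0072 0.0201 0.0244] z [0.0964 0.1083 0.1134]
scene steel 273 along [-0.0728 -0.0248  0.0122] z [0.0089 0.1027 0.1824]
```

Emit:
send_rows --rows '[[2.13, [0, 0, 0], 0]]'

```text
t: 8.05
tool_pos: [0.6234, 0.0991, 0.0923]
tool_rot: [2.074, 2.36, -0.0]
contact_force: [-0.1, 0.1, -2.5]
opening: 0.0216
grip_force: 13.9
```

Emit:
send_rows --rows '[[2.16, [0, 0, 0], 0]]'

```text
t: 8.18
tool_pos: [0.6235, 0.0991, 0.0923]
tool_rot: [2.073, 2.36, -0.0]
contact_force: [0.1, 0.2, -2.1]
opening: 0.0219
grip_force: 7.0
```

```bash
python3 pun.py d2 scene
```

```text
tcp [0.6235 0.0991 0.0923] x [-0.129  0.992 -0.   ] t 8.18 open 0.0219 F [ 0.1  0.2 -2.1] g 7.015074267983437
scene grip 104 along [0.0063 0.0214 0.0252] z [0.0994 0.1097 0.1173]
scene steel 315 along [-0.0718 -0.0328  0.0125] z [0.0089 0.0961 0.1826]
```

Emit:
send_rows --rows '[[2.16, [0, 0, 0], 0]]'

```text
t: 8.35
tool_pos: [0.6238, 0.0991, 0.0925]
tool_rot: [2.073, 2.36, 0.001]
contact_force: [0.1, -0.4, -2.2]
opening: 0.0217
grip_force: 7.4
```

```bash
python3 pun.py d3 scene
```

```text
tcp [0.6238 0.0991 0.0925] x [-0.129  0.992 -0.   ] t 8.35 open 0.0217 F [ 0.1 -0.4 -2.2] g 7.379758805036545
scene grip 98 along [0.0115 0.019  0.0253] z [0.1059 0.1138 0.121 ]
scene steel 291 along [-0.0714 -0.03    0.0124] z [0.009  0.0775 0.1827]
```

View pics/d3_scene.png

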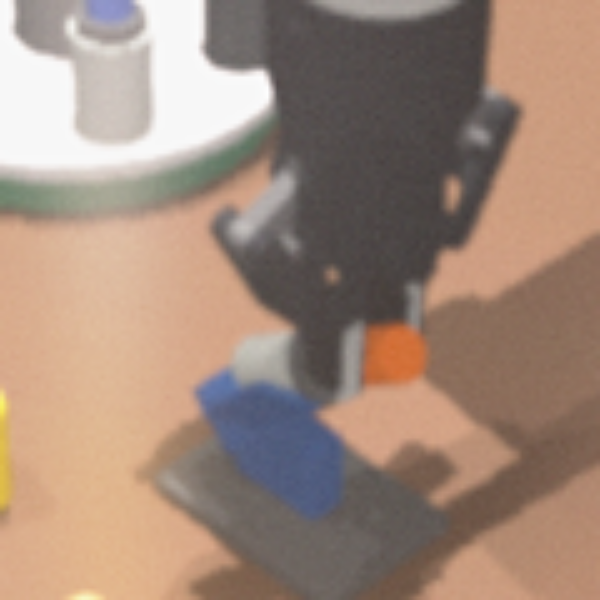

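The punch is pivoting slowly, tip going down into the trough: body at (265,358), orange end face turning up at (398,353). I'll keep holding at about 7 N.

Emit:
send_rows --rows '[[2.16, [0, 0, 0], 0], [2.16, [0, 0, 0], 0]]'

```text
t: 8.65
tool_pos: [0.6237, 0.0991, 0.0925]
tool_rot: [2.073, 2.36, 0.001]
contact_force: [1.9, 0.9, -2.4]
opening: 0.0211
grip_force: 7.5
```

```bash
python3 pun.py d4 scene
```

```text
tcp [0.6237 0.0991 0.0925] x [-0.129  0.992 -0.   ] t 8.65 open 0.0211 F [ 1.9  0.9 -2.4] g 7.456653267145157
scene grip 100 along [0.0107 0.0189 0.0251] z [0.1042 0.1132 0.1207]
scene steel 302 along [-0.0709 -0.0306  0.0124] z [0.0089 0.0766 0.1827]
```

Emit:
send_rows --rows '[[2.16, [0, 0, 0], 0], [2.16, [0, 0, 0], 0], [2.16, [0, 0, 0], 0]]'

```text
t: 9.07
tool_pos: [0.6236, 0.0991, 0.0925]
tool_rot: [2.073, 2.36, 0.001]
contact_force: [1.3, 0.2, -2.5]
opening: 0.0217
grip_force: 7.6
```

```bash
python3 pun.py d5 scene
```

```text
tcp [0.6236 0.0991 0.0925] x [-0.129  0.992 -0.   ] t 9.07 open 0.0217 F [ 1.3  0.2 -2.5] g 7.5595298409461975
scene grip 99 along [0.0094 0.0194 0.0252] z [0.1053 0.1142 0.1215]
scene steel 317 along [-0.0709 -0.0313  0.012 ] z [0.0089 0.0763 0.1826]
```

Emit:
send_rows --rows '[[2.18, [0, 0, 0], 0], [2.18, [0, 0, 0], 0]]'

```text
t: 9.38
tool_pos: [0.6236, 0.0991, 0.0925]
tool_rot: [2.073, 2.36, 0.0]
contact_force: [2.0, -0.8, -1.8]
opening: 0.022
grip_force: 4.0
```

```bash
python3 pun.py d6 scene top
```

```text
tcp [0.6236 0.0991 0.0925] x [-0.129  0.992 -0.   ] t 9.38 open 0.022 F [ 2.  -0.8 -1.8] g 4.000695571303368
scene grip 98 along [0.0108 0.0195 0.0245] z [0.1045 0.1139 0.1213]
scene steel 297 along [-0.0707 -0.0287  0.0125] z [0.0091 0.0787 0.1825]
top steel 68 along [-0.0641 -0.0522 -0.0429] z [0.0586 0.0739 0.0832]
```

View pics/d6_scene.png

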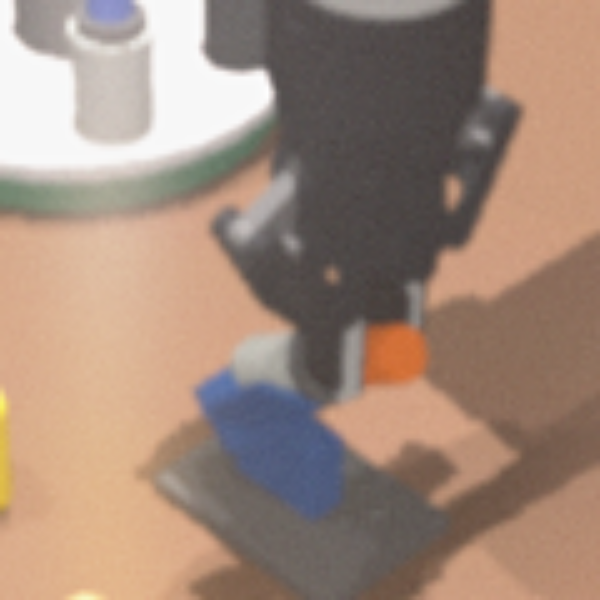

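The top-view points on the steel slope at about 45°, so the punch is lying in the trough: body (265,358), orange end (398,353). Releasing gently.

Emit:
send_rows --rows '[[2.22, [0, 0, 0], 0], [2.3, [0, 0, 0], 0], [2.6, [0, 0, 0], 0], [3.5, [0, 0, 0], 0], [5, [0, 0, 0], 0], [5, [0, 0, 0], 0]]'

```text
t: 10.22
tool_pos: [0.6234, 0.0991, 0.0923]
tool_rot: [-2.073, -2.36, 0.0]
contact_force: [-0.7, -0.9, 0.4]
opening: 0.0498
grip_force: 0.0
```

```bash
python3 pun.py e scene top
```

```text
tcp [0.6234 0.0991 0.0923] x [-0.129  0.992  0.   ] t 10.22 open 0.0498 F [-0.7 -0.9  0.4] g 0.0
scene grip 103 along [-0.0024  0.0046  0.0112] z [0.0985 0.1132 0.1202]
scene steel 267 along [-0.0713 -0.0254  0.0128] z [0.0086 0.07   0.1338]
top steel 77 along [-0.067  -0.0547 -0.0426] z [0.0472 0.0676 0.086 ]
```

View pics/e_scene.png

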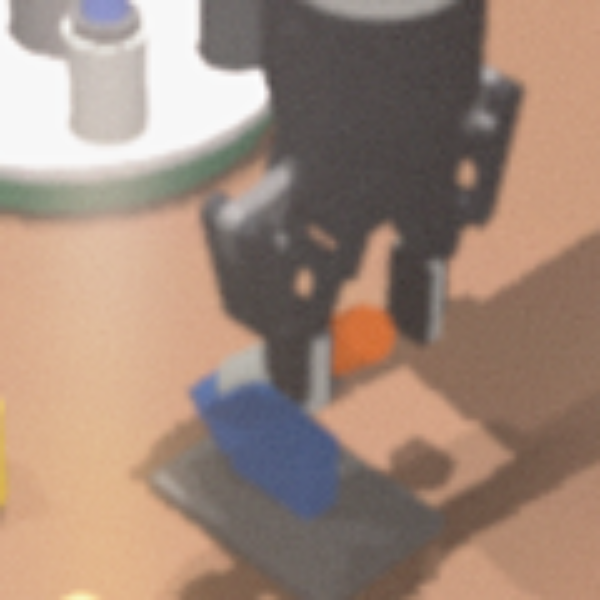

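Released. The punch lies at 45°: end face z≈0.113, tip z≈0.042, orange end at (363,338), body in the blue V at (245,370). Now I'll regrasp a bit higher on the grip and lift.

Emit:
send_rows --rows '[[5, [-0.7, 0, 0.2], 0], [5, [0, 0, 0], 0], [3, [0, 0, 0], 0], [1.9, [0, 0, 0], 0], [1.9, [0, 0, 0], 0], [1.9, [0, 0, 0], 0]]' --newtons 30

```text
t: 11.08
tool_pos: [0.6247, 0.0922, 0.0905]
tool_rot: [2.073, 2.36, 0.001]
contact_force: [3.2, 0.1, -1.5]
opening: 0.021
grip_force: 29.4
```

Emit:
send_rows --rows '[[1.9, [0, 0, -1], 0], [1.9, [0, 0, -2], 0], [1.9, [0, 0, -3], 0], [1.9, [0, 0, -4], 0], [1.9, [0, 0, -3], 0], [1.9, [0, 0, 0], 0]]'

```text
t: 11.82
tool_pos: [0.6262, 0.0923, 0.2254]
tool_rot: [2.07, 2.356, 0.008]
contact_force: [0.6, -0.3, -2.6]
opening: 0.0213
grip_force: 29.5
```

```bash
python3 pun.py f scene top
```

```text
tcp [0.6262 0.0923 0.2254] x [-0.129  0.992 -0.001] t 11.82 open 0.0213 F [ 0.6 -0.3 -2.6] g 29.540600180625916
scene grip 80 along [0.0056 0.013  0.0188] z [0.2414 0.2491 0.2559]
scene steel 340 along [-0.0549 -0.0192  0.0128] z [0.1814 0.2162 0.3144]
top steel 73 along [-0.0609 -0.0501  0.0088] z [0.1825 0.196  0.313 ]
```

Emit:
send_rows --rows '[[2.12, [0, 0, 0], 0], [2.15, [0, 0, 0], 0], [2.17, [0, 0, 0], 0], [2.17, [0, 0, 0], 0]]' --newtons 20

```text
t: 12.42
tool_pos: [0.6242, 0.0922, 0.2199]
tool_rot: [-2.073, -2.36, 0.001]
contact_force: [0.2, -0.1, -2.3]
opening: 0.0218
grip_force: 6.2
```

```bash
cat > ang.py <<'E'
# pitch of held punch: angle from vertical of body in tool x-z plane, by scene depth of body+collar below the tcp
from h import *
p,r,o=tool(); X=r.as_matrix()[:,0]; Y=r.as_matrix()[:,1]
print("tcp",p.round(4),"X",X.round(3),"t",round(o["t"],2),"open",round(o["opening"],4),"g",round(o["grip_force"],1),"F",np.round(o["contact_force"],1))
for n in("scene","top"):
    im=grab(n); P=cloud(im); d=P-p; a=d@X; b=d@Y; h=d[:,:,2]
    S=cv2.cvtColor(im["frame"],cv2.COLOR_RGB2HSV)[:,:,1].astype(int)
    m=(abs(b)<.016)&(h<-.003)&(h>-.085)&(abs(a)<.09)&(S<60)
    Q=np.c_[a[m],h[m]]
    if len(Q)<15: print(n,len(Q)); continue
    c=Q.mean(0); w,V=np.linalg.eigh(np.cov(Q.T)); v=V[:,1]*np.sign(V[1,1]+1e-9)
    print(n,len(Q),"tilt deg",np.degrees(np.arctan2(v[0],v[1])).round(1),"mean",c.round(4),"h",np.percentile(Q[:,1],[2,98]).round(3),"a",np.percentile(Q[:,0],[2,98]).round(3))
E
python3 ang.py
```

```text
tcp [0.6242 0.0922 0.2199] X [-0.129  0.992  0.   ] t 12.43 open 0.0218 g 6.2 F [ 0.2 -0.1 -2.3]
scene 222 tilt deg 54.4 mean [-0.0314 -0.0241] h [-0.046 -0.004] a [-0.057 -0.006]
top 74 tilt deg 47.6 mean [-0.051  -0.0282] h [-0.04  -0.013] a [-0.062 -0.042]
```

Emit:
send_rows --rows '[[2.18, [0, 0, 0], 0], [2.18, [0, 0, 0], 0]]'

```text
t: 12.78
tool_pos: [0.6244, 0.0922, 0.2204]
tool_rot: [2.074, 2.36, 0.0]
contact_force: [-0.2, 0.8, -1.8]
opening: 0.0218
grip_force: 3.1
```

```bash
python3 ang.py
```

```text
tcp [0.6244 0.0922 0.2204] X [-0.129  0.992 -0.   ] t 12.78 open 0.0218 g 3.1 F [-0.2  0.8 -1.8]
scene 299 tilt deg 5.6 mean [ 0.0078 -0.0414] h [-0.07  -0.018] a [-0.007  0.019]
top 0
```

It swung nearly vertical. I'll firm up the grip and check.

Emit:
send_rows --rows '[[2.1, [0, 0, 0], 0], [1.8, [0, 0, 0], 0], [1.8, [0, 0, 0], 0]]' --newtons 30

```text
t: 13.25
tool_pos: [0.6243, 0.0922, 0.2203]
tool_rot: [2.073, 2.36, -0.0]
contact_force: [-1.2, 0.5, -2.5]
opening: 0.0209
grip_force: 29.4
```

```bash
python3 ang.py; python3 pun.py g scene; cat > car.py <<'E'
from h import *
im=np.load("top0.npy",allow_pickle=True).item() if 0 else grab("top"); np.save("top1.npy",im,allow_pickle=True)
P=cloud(im); z=P[:,:,2]; hsv=cv2.cvtColor(im["frame"],cv2.COLOR_RGB2HSV); H,S,V=[hsv[:,:,i].astype(int) for i in range(3)]
near=np.hypot(P[:,:,0]-.54,P[:,:,1]+.24)<.14
# plate: circle fit on contour of white plate union everything above it
m=(near&(z>.02)&~((H>20)&(H<35)&(S>100))).astype(np.uint8); m=cv2.morphologyEx(m,cv2.MORPH_OPEN,np.ones((5,5)))
m2=(near&(S<45)&(V>170)&(z<.05)&(z>.015)).astype(np.uint8)
c=max(cv2.findContours(m2,cv2.RETR_EXTERNAL,cv2.CHAIN_APPROX_NONE)[0],key=len)[:,0]
for zz in (.035,):
    Q=onplane(im,c,zz)[:,:2]
    for _ in range(5):
        A=np.c_[2*Q,np.ones(len(Q))]; s=np.linalg.lstsq(A,(Q**2).sum(1),rcond=None)[0]; R0=np.sqrt(s[2]+s[0]**2+s[1]**2)
        e=abs(np.linalg.norm(Q-s[:2],axis=1)-R0); Q=Q[e<max(.002,2*np.median(e))]
    print("plate",s[:2].round(4),R0.round(4),len(Q))
y=near&(H>20)&(H<35)&(S>120); print("yellow",np.nanmean(P[y],0).round(4), onplane(im,np.argwhere(y)[:,::-1].mean(0),.03).round(4))
t=near&(z>.082)&(z<.096); Q=P[t][:,:2]
n,l,st,ce=cv2.connectedComponentsWithStats(t.astype(np.uint8))
for i in range(1,n):
    if st[i,4]>25:
        v,u=np.nonzero(l==i); q=P[l==i]; (cc,rr)=cv2.minEnclosingCircle(np.c_[u,v].astype(np.float32)); print("tube",st[i,4],onplane(im,cc,.089).round(4),rr,q.mean(0).round(4))
k=near&(z>.129)&(z<.142)&(S<90); n,l,st,ce=cv2.connectedComponentsWithStats(k.astype(np.uint8))
for i in range(1,n):
    if st[i,4]>20:
        v,u=np.nonzero(l==i); rr=cv2.minAreaRect(np.c_[u,v].astype(np.float32)); b=onplane(im,cv2.boxPoints(rr),.136); print("knob",st[i,4],b.mean(0).round(4),(b[1]-b[0]).round(4),(b[2]-b[1]).round(4))
E
python3 car.py
```

```text
tcp [0.6243 0.0922 0.2203] X [-0.129  0.992 -0.   ] t 13.25 open 0.0209 g 29.4 F [-1.2  0.5 -2.5]
scene 354 tilt deg -2.3 mean [ 0.016  -0.0437] h [-0.074 -0.018] a [-0.     0.023]
top 0
tcp [0.6243 0.0921 0.2203] x [-0.129  0.992 -0.   ] t 13.35 open 0.0206 F [ 0.6  0.3 -2.6] g 29.400070309638977
scene grip 120 along [0.0066 0.0135 0.0168] z [0.2044 0.2216 0.2431]
scene steel 427 along [-0.0045  0.0123  0.0231] z [0.1476 0.1847 0.3097]
plate [ 0.539  -0.2383] 0.1109 171
yellow [ 0.4146 -0.2633  0.0325] [[ 0.4147 -0.2637  0.03  ]]
tube 69 [[ 0.6225 -0.2221  0.089 ]] 7.42043924331665 [ 0.6173 -0.2187  0.0903]
tube 99 [[ 0.5962 -0.3032  0.089 ]] 7.580334663391113 [ 0.5962 -0.304   0.0882]
tube 63 [[ 0.5676 -0.1589  0.089 ]] 7.4766926765441895 [ 0.563  -0.1557  0.0901]
tube 248 [[ 0.5399 -0.2392  0.089 ]] 11.552889823913574 [ 0.5374 -0.2356  0.0895]
tube 100 [[ 0.5121 -0.3195  0.089 ]] 7.762187480926514 [ 0.5124 -0.3198  0.088 ]
tube 94 [[ 0.484 -0.175  0.089]] 7.477169990539551 [ 0.484  -0.1763  0.0878]
tube 94 [[ 0.4568 -0.2555  0.089 ]] 7.675140857696533 [ 0.4561 -0.2562  0.0888]
knob 121 [ 0.5393 -0.2384  0.136 ] [ 0.0034 -0.0149  0.    ] [-0.0533 -0.0107  0.    ]
```

View pics/g_scene.png

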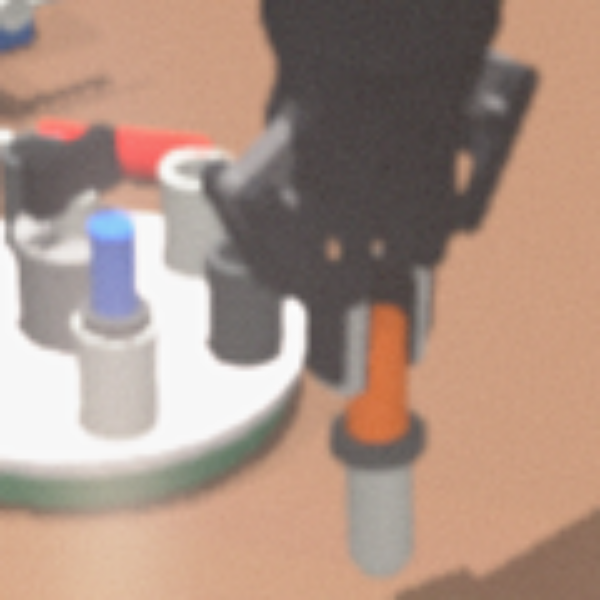

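The punch hangs nearly vertical: orange (385,370), collar (378,440), body (380,520). I'll measure its offset in the tool frame and the carousel tube in the scene view.

```bash
cat > fit.py <<'E'
from h import *
from scipy.optimize import least_squares
def circ(Q,r,o,rmax=.004):  # known radius, visible (camera-facing) surface
    Q=Q[:,:2]; c0=Q.mean(0)+ (Q.mean(0)-o[:2])/np.linalg.norm(Q.mean(0)-o[:2])*r*.7
    s=least_squares(lambda c:np.linalg.norm(Q-c,axis=1)-r,c0,loss="soft_l1",f_scale=.001); return s.x
def slices(n="scene"):
    p,r,o=tool(); X=r.as_matrix()[:,0]; Y=r.as_matrix()[:,1]
    im=grab(n); P=cloud(im); cam=np.array(im["cam_to_world"])[:3,3]; d=P-p
    hsv=cv2.cvtColor(im["frame"],cv2.COLOR_RGB2HSV); H,S=hsv[:,:,0].astype(int),hsv[:,:,1].astype(int)
    near=(np.hypot(d[:,:,0],d[:,:,1])<.035); out=[]
    for k,r0,lo,hi,cm in (("grip",.011,-.016,-.004,(H>3)&(H<16)&(S>150)),("body1",.012,-.042,-.028,S<60),("body2",.012,-.064,-.046,S<60)):
        Q=P[near&cm&(d[:,:,2]>lo)&(d[:,:,2]<hi)]
        if len(Q)<12: print(k,len(Q)); continue
        c=circ(Q,r0,cam); e=np.r_[c-p[:2],0]; print(k,len(Q),"world",c.round(4),"tool x,y mm",(1e3*e@X).round(1),(1e3*e@Y).round(1),"h",(Q[:,2].mean()-p[2]).round(3))
    q=P[near&(S<60)&(d[:,:,2]<-.02)]; print("lowest",(np.percentile(q[:,2],[1,3])-p[2]).round(4),"tcp",p.round(4),"X",X.round(3))
    return im,P
if __name__=="__main__":
    im,P=slices(); z=P[:,:,2]
    S=cv2.cvtColor(im["frame"],cv2.COLOR_RGB2HSV)[:,:,1]
    for nm,c in dict(mark=(.4565,-.2554),nb=(.484,-.1755),nb2=(.512,-.3195)).items():
        Q=P[(np.hypot(P[:,:,0]-c[0],P[:,:,1]-c[1])<.03)&(z>.05)&(z<.084)&(S<90)]
        if len(Q)>15: print(nm,len(Q),circ(Q,.0195,np.array(im["cam_to_world"])[:3,3]).round(4))
E
python3 fit.py
```

```text
grip 61 world [0.6233 0.0979] tool x,y mm 5.9 -0.3 h -0.01
body1 74 world [0.6229 0.1001] tool x,y mm 8.1 -0.4 h -0.036
body2 108 world [0.6226 0.1018] tool x,y mm 9.8 -0.5 h -0.055
lowest [-0.216  -0.2136] tcp [0.6243 0.0921 0.2203] X [-0.129  0.992 -0.   ]
mark 146 [ 0.456  -0.2556]
nb 196 [ 0.4839 -0.1756]
nb2 62 [ 0.5283 -0.3341]
```

Emit:
send_rows --rows '[[1.8, [-2, -1.4, -1], 0], [1.8, [-4, -2.8, 0], 0], [1.8, [-4.1, -2.8, 0], 0], [1.8, [-4.1, -2.8, 0], 0], [1.8, [-4.1, -2.8, 0], 0], [1.8, [-4.1, -2.8, 0], 0], [1.8, [-4, -2.8, 0], 0], [1.8, [-4, -2.7, 0], 0], [1.8, [-2, -1.4, 0], 0]]'

```text
t: 14.62
tool_pos: [0.4438, -0.2598, 0.2306]
tool_rot: [2.076, 2.357, -0.001]
contact_force: [0.2, -1.1, -2.5]
opening: 0.0208
grip_force: 29.8
```

Emit:
send_rows --rows '[[1.8, [0, 0, 0], 9.6], [1.8, [0, 0, 0], 9.6], [1.8, [0, 0, 0], 9.6], [1.8, [0, 0, 0], 9.6], [1.8, [0, 0, 0], 9.6], [1.8, [0, 0, 0], 9.6], [1.8, [0, 0, 0], 9.6], [1.8, [0, 0, 0], 9.6], [1.8, [0, 0, 0], 9.6], [1.8, [0, 0, 0], 0]]'

```text
t: 15.88
tool_pos: [0.4449, -0.2578, 0.2304]
tool_rot: [3.127, 0.304, 0.0]
contact_force: [0.2, -0.3, -2.4]
opening: 0.0207
grip_force: 29.8
```

```bash
python3 fit.py; python3 - <<'E'
from h import *
im=grab("wrist"); save(im,"pics/w5.png",(100,60,500,360),2)
E
```

```text
grip 43 world [ 0.4505 -0.2553] tool x,y mm 6.0 -1.4 h -0.01
body1 50 world [ 0.4529 -0.2552] tool x,y mm 8.4 -1.1 h -0.035
body2 71 world [ 0.4541 -0.2546] tool x,y mm 9.6 -1.4 h -0.055
lowest [-0.1959 -0.1952] tcp [ 0.4449 -0.2578  0.2304] X [0.981 0.193 0.   ]
mark 189 [ 0.4567 -0.2558]
nb 239 [ 0.4842 -0.1752]
nb2 65 [ 0.5269 -0.3341]
```

View pics/w5.png

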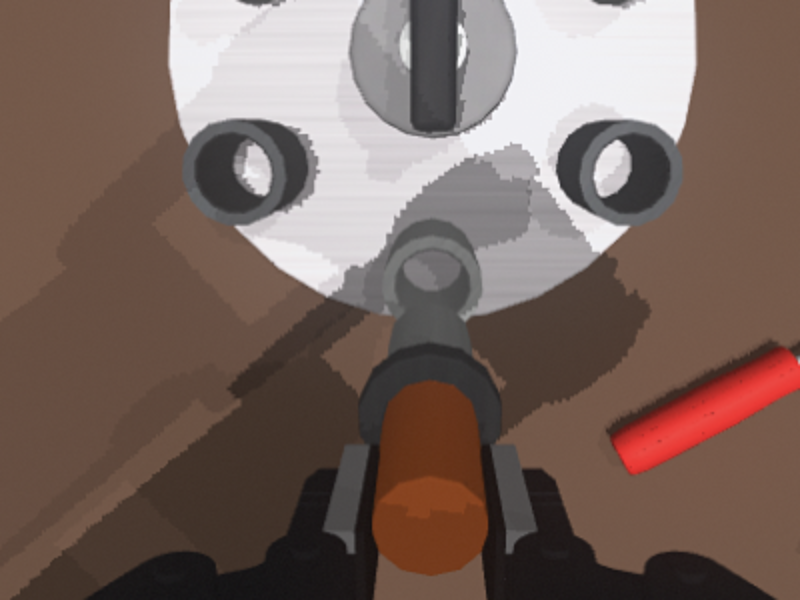

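The wrist crop shows the tip heading for the mark tube's mouth at (433,270). Collar (430,390) and orange (430,480) line up with it. The punch leans about 5°, with the tip towards the axis. I'll lower until the tip is just at the rim.

Emit:
send_rows --rows '[[1.8, [0.05, 0.05, 2], 0], [1.8, [0, 0, 2.5], 0], [1.8, [0, 0, 1.2], 0], [1.8, [0, 0, 0.5], 0], [1.8, [0, 0, 0.5], 0], [1.8, [0, 0, 0.5], 0], [1.8, [0, 0, 0], 0]]'

```text
t: 16.85
tool_pos: [0.4455, -0.2582, 0.1583]
tool_rot: [-3.127, -0.301, 0.0]
contact_force: [0.3, 0.2, -2.1]
opening: 0.0207
grip_force: 29.7
```

```bash
python3 fit.py
```

```text
grip 30 world [ 0.4505 -0.2556] tool x,y mm 5.4 -1.6 h -0.01
body1 41 world [ 0.453  -0.2555] tool x,y mm 7.9 -1.2 h -0.036
body2 59 world [ 0.4541 -0.2546] tool x,y mm 9.2 -1.9 h -0.056
lowest [-0.124 -0.123] tcp [ 0.4455 -0.2582  0.1583] X [ 0.982  0.191 -0.   ]
mark 170 [ 0.4561 -0.2563]
nb 234 [ 0.4844 -0.1755]
nb2 61 [ 0.5286 -0.3351]
```

The tip is in with no contact force. I'll ease to about 7 N and keep lowering with a small +x shift to straighten it.

Emit:
send_rows --rows '[[1.8, [0, 0, 0.5], 0], [1.8, [0, 0, 0.5], 0], [2.1, [0, 0, 0], 0], [2.15, [0, 0, 0], 0], [2.16, [0.2, 0, 0.4], 0], [2.16, [0.2, 0, 0.4], 0], [2.16, [0.1, 0, 0.4], 0]]' --newtons 20

```text
t: 17.77
tool_pos: [0.4503, -0.2573, 0.1359]
tool_rot: [-3.127, -0.301, 0.001]
contact_force: [0.1, 0.3, -1.5]
opening: 0.0217
grip_force: 7.3
```

```bash
python3 fit.py
```

```text
grip 27 world [ 0.4558 -0.2543] tool x,y mm 6.0 -1.9 h -0.01
body1 41 world [ 0.4572 -0.2541] tool x,y mm 7.4 -1.8 h -0.036
body2 119 world [ 0.4604 -0.2499] tool x,y mm 11.3 -5.3 h -0.054
lowest [-0.1024 -0.1017] tcp [ 0.4503 -0.2573  0.1359] X [ 0.982  0.191 -0.001]
mark 166 [ 0.4561 -0.2563]
nb 236 [ 0.4844 -0.1754]
nb2 60 [ 0.5275 -0.3336]
```

Emit:
send_rows --rows '[[2.16, [0.05, 0.05, 0.3], 0], [2.16, [0.05, 0.05, 0.3], 0], [2.16, [0, 0, 0.3], 0], [2.16, [0, 0, 0.3], 0], [2.16, [0, 0, 0], 0]]'

```text
t: 18.45
tool_pos: [0.4514, -0.2579, 0.1239]
tool_rot: [-3.127, -0.301, 0.001]
contact_force: [-0.0, 0.4, -1.5]
opening: 0.0217
grip_force: 7.2
```

```bash
python3 fit.py
```

```text
grip 30 world [ 0.4562 -0.2564] tool x,y mm 5.0 -0.6 h -0.01
body1 82 world [ 0.4609 -0.2504] tool x,y mm 10.8 -5.6 h -0.036
body2 98 world [ 0.4614 -0.2494] tool x,y mm 11.4 -6.5 h -0.055
lowest [-0.09   -0.0893] tcp [ 0.4514 -0.2579  0.1239] X [ 0.982  0.191 -0.   ]
mark 167 [ 0.4561 -0.2564]
nb 237 [ 0.4842 -0.1753]
nb2 65 [ 0.5311 -0.3341]
```

Emit:
send_rows --rows '[[2.16, [0, 0, 0.3], 0], [2.16, [0, 0, 0.3], 0], [2.16, [0, 0, 0.2], 0], [2.16, [0, 0, 0.1], 0], [2.16, [0, 0, 0], 0]]'

```text
t: 19.12
tool_pos: [0.4527, -0.2584, 0.1168]
tool_rot: [3.126, 0.301, 0.004]
contact_force: [0.9, 1.9, 5.4]
opening: 0.0218
grip_force: 7.9
```

```bash
cat > col.py <<'E'
from h import *
p,r,o=tool(); print(p.round(4),np.round(o["contact_force"],1),o["grip_force"])
for n in ("scene","top"):
    im=grab(n); P=cloud(im); hsv=cv2.cvtColor(im["frame"],cv2.COLOR_RGB2HSV); H,S=hsv[:,:,0].astype(int),hsv[:,:,1].astype(int)
    near=np.hypot(P[:,:,0]-.4562,P[:,:,1]+.2555)<.025
    g=P[near&(H>3)&(H<16)&(S>150)&(P[:,:,2]>.08)]
    if len(g)>8: print(n,len(g),"orange z",np.percentile(g[:,2],[1,5,50,95,99]).round(4),g[:,:2].mean(0).round(4))
E
python3 col.py; python3 - <<'E'
from h import *
im=grab("scene"); save(im,"pics/s6.png",(250,130,370,230),5)
E
```

```text
[ 0.4527 -0.2584  0.1168] [0.9 1.9 5.4] 7.8747957944869995
scene 84 orange z [0.0999 0.1017 0.1183 0.1389 0.1397] [ 0.4636 -0.2514]
```

View pics/s6.png

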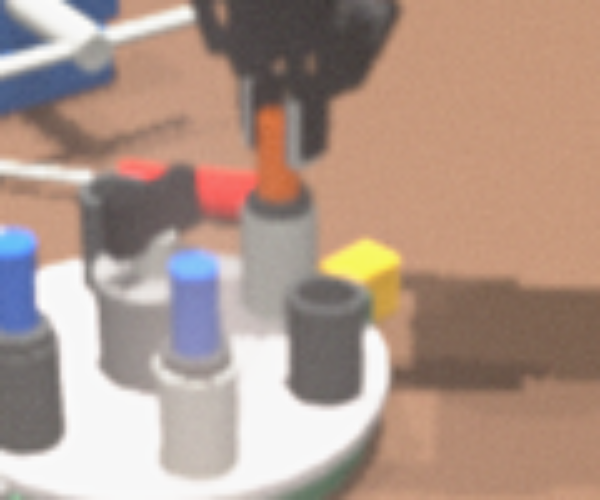

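The punch is upright, and its collar (278,200) sits on the tube rim like the blue ones. The force now reads about 5 N upward. Releasing.

Emit:
send_rows --rows '[[2.2, [0, 0, -0.1], 0], [2.25, [0, 0, 0], 0], [2.6, [0, 0, 0], 0], [3.5, [0, 0, 0], 0], [3.8, [0, 0, 0], 0], [3.8, [0, 0, 0], 0]]'

```text
t: 20.02
tool_pos: [0.4515, -0.2581, 0.1163]
tool_rot: [-3.127, -0.301, 0.0]
contact_force: [0.0, 0.2, 0.2]
opening: 0.0384
grip_force: 0.0
```

```bash
python3 col.py
```

```text
[ 0.4515 -0.2581  0.1163] [0.  0.2 0.2] 0.0
scene 120 orange z [0.1    0.1026 0.1231 0.1386 0.1394] [ 0.4618 -0.2502]
```

Emit:
send_rows --rows '[[3.8, [0, 0, -2], 0], [3.8, [0, 0, -5], 0], [3.8, [0, 0, -2], 0], [3.8, [0, 0, 0], 0]]'

```text
t: 20.62
tool_pos: [0.4527, -0.2589, 0.2091]
tool_rot: [3.124, 0.301, 0.006]
contact_force: [0.1, -0.1, -0.9]
opening: 0.0378
grip_force: 0.0
```

```bash
python3 col.py; python3 - <<'E'
from h import *
im=grab("wrist"); save(im,"pics/w7.png",(60,60,580,440),1.5)
im=grab("scene"); P=cloud(im); H,S,V=cv2.split(cv2.cvtColor(im["frame"],cv2.COLOR_RGB2HSV))
b=P[(H>100)&(H<125)&(S>120)&(P[:,:,2]>.1)&(np.hypot(P[:,:,0]-.54,P[:,:,1]+.24)<.12)]; print("blue top z",np.percentile(b[:,2],[50,95,99]).round(4))
E
```

```text
[ 0.4527 -0.2589  0.2091] [ 0.1 -0.1 -0.9] 0.0
scene 122 orange z [0.0995 0.102  0.1234 0.1384 0.1391] [ 0.4621 -0.2498]
blue top z [0.1264 0.1386 0.1395]
```

View pics/w7.png

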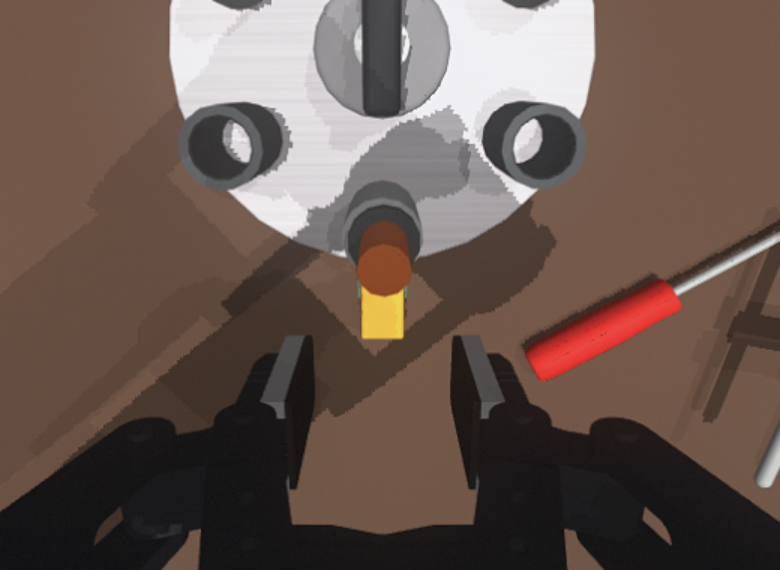

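The punch is home: its top at 0.139 matches the blue ones, orange at (383,270), collar on the rim. The knob bar (382,55) lines up with the gripper centre. Now I'll go to the knob.

Emit:
send_rows --rows '[[3.8, [4.5, 0, 0], 0], [3.8, [4.5, -0.1, 0], 0], [3.8, [0, 0, 4], 0], [3.8, [0, 0, 4], 0], [3.8, [0, 0, 2.2], 0], [3.8, [0, 0, 0], 0]]'

```text
t: 21.58
tool_pos: [0.5372, -0.2384, 0.0999]
tool_rot: [-3.122, -0.301, 0.01]
contact_force: [-0.2, -0.2, 0.5]
opening: 0.0381
grip_force: 0.0
```

Emit:
send_rows --rows '[[1, [0, 0, 0], 0], [1, [0, 0, 0], 0], [1, [0, 0, 0], 0], [1, [0, 0, 0], 0]]' --newtons 50

```text
t: 22.08
tool_pos: [0.5398, -0.2401, 0.1048]
tool_rot: [3.127, 0.301, 0.001]
contact_force: [-1.2, -0.5, -1.7]
opening: 0.018
grip_force: 49.1
```

Emit:
send_rows --rows '[[1, [0, 0, 0], 0], [1, [0, 0, 0], 0]]'

```text
t: 22.32
tool_pos: [0.5398, -0.2401, 0.1048]
tool_rot: [3.127, 0.301, 0.0]
contact_force: [-1.5, -0.8, 0.1]
opening: 0.0187
grip_force: 49.2
```

```bash
python3 - <<'E'
from h import *
p,r,o=tool(); print(p.round(4),r.as_matrix()[:,0].round(3),o["opening"],o["grip_force"],np.round(o["contact_force"],1),np.round(o["wrist_torque"],2),o["q"])
im=grab("wrist"); save(im,"pics/w8.png",(60,60,580,440),1.5)
E
```

```text
[ 0.5398 -0.2401  0.1048] [0.982 0.191 0.   ] 0.01874331750296038 49.226022362709045 [-1.5 -0.8  0.1] [-0.09  0.21 -0.03] [-5.44310969e-01  8.25100440e-02  1.80095724e+00 -2.70615979e-04
  1.25765276e+00  8.34616359e-01]
```

View pics/w8.png

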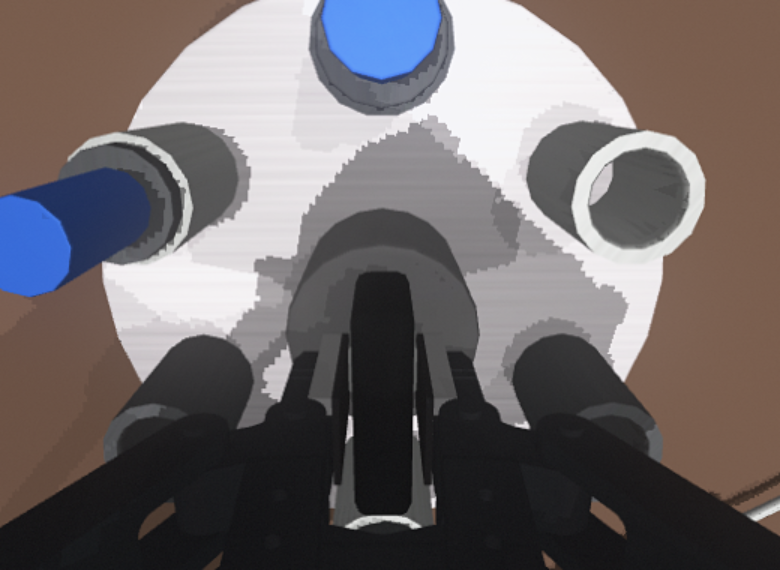

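The bar (382,390) is between the pads with slim gaps on both sides, so the fingertips are probably squeezing something wider at its foot. I'll open, raise 1 cm and close again.

Emit:
send_rows --rows '[[3.8, [0, 0, 0], 0], [3.8, [0, 0.1, -1], 0], [3.8, [0, 0, 0], 0], [0.6, [0, 0, 0], 0], [0.6, [0, 0, 0], 0], [0.6, [0, 0, 0], 0], [0.6, [0, 0, 0], 0]]' --newtons 50

```text
t: 23.25
tool_pos: [0.5399, -0.2401, 0.1147]
tool_rot: [-3.126, -0.301, 0.0]
contact_force: [-2.2, 3.7, 4.8]
opening: 0.0127
grip_force: 51.7
```

```bash
python3 - <<'E'
from h import *
p,r,o=tool(); print(p.round(4),r.as_matrix()[:,0].round(3),o["opening"],o["grip_force"],np.round(o["contact_force"],1),np.round(o["wrist_torque"],2))
E
```

```text
[ 0.5399 -0.2401  0.1147] [ 0.982  0.191 -0.   ] 0.012732729900201528 51.65671348571777 [-2.2  3.7  4.8] [0.77 0.29 0.04]
```

Emit:
send_rows --rows '[[0.6, [0, -0.15, 0], 0], [0.6, [0, 0, 0], 5], [0.6, [0, 0, 0], 10], [0.6, [0, 0, 0], 10]]'

```text
t: 23.75
tool_pos: [0.5399, -0.2398, 0.1147]
tool_rot: [3.116, -0.391, 0.001]
contact_force: [-0.5, 2.0, 4.0]
opening: 0.0129
grip_force: 51.5
```

```bash
cat > k.py <<'E'
from h import *
p,r,o=tool(); X=r.as_matrix()[:,0]; print(p.round(4),"toolx deg",np.degrees(np.arctan2(X[1],X[0])).round(1),np.round(o["contact_force"],1),np.round(o["wrist_torque"],2),o["grip_force"])
for n in("scene","top"):
    im=grab(n); P=cloud(im); H,S,V=cv2.split(cv2.cvtColor(im["frame"],cv2.COLOR_RGB2HSV))
    near=np.hypot(P[:,:,0]-.5395,P[:,:,1]+.2386)<.115
    g=P[near&(H>3)&(H<16)&(S>150)&(P[:,:,2]>.095)]
    b=P[near&(H>100)&(H<125)&(S>120)&(P[:,:,2]>.11)]
    for k,q in (("orange",g),("blue",b)):
        if len(q)>8: c=q.mean(0); print(n,k,len(q),c.round(4),"zmax",np.percentile(q[:,2],98).round(4),"ang",np.degrees(np.arctan2(c[1]+.2386,c[0]-.5395)).round(1))
E
python3 k.py
```

```text
[ 0.5399 -0.2398  0.1147] toolx deg -14.3 [-0.5  2.   4. ] [0.24 0.11 0.15] 51.45440876483917
scene orange 134 [ 0.4625 -0.2127  0.1222] zmax 0.1387 ang 161.4
scene blue 198 [ 0.6148 -0.217   0.1326] zmax 0.279 ang 16.0
top blue 58 [ 0.5967 -0.1771  0.1353] zmax 0.1436 ang 47.1
```

Turning with the knob, clockwise. I'll complete the 60°.

Emit:
send_rows --rows '[[0.6, [0, 0, 0], 10], [0.6, [0, 0, 0], 10], [0.6, [0, 0, 0], 9], [0.6, [0, 0, 0], 5.5], [0.6, [0, 0, 0], 0], [0.6, [0, 0, 0], 0]]'

```text
t: 24.6
tool_pos: [0.5402, -0.2394, 0.1147]
tool_rot: [-2.865, 1.287, -0.002]
contact_force: [1.8, 1.9, 4.6]
opening: 0.0129
grip_force: 51.6
```

```bash
python3 k.py
```

```text
[ 0.5402 -0.2394  0.1147] toolx deg -48.4 [1.8 1.9 4.6] [ 0.4  -0.17 -0.15] 51.57124042510986
scene orange 147 [ 0.4877 -0.17    0.1219] zmax 0.1388 ang 127.1
scene blue 228 [ 0.6144 -0.2535  0.1313] zmax 0.2045 ang -11.3
top blue 20 [ 0.6052 -0.2022  0.2303] zmax 0.4153 ang 29.0
```

Release and rise.

Emit:
send_rows --rows '[[1.6, [0, 0, 0], 0], [3, [0, 0, 0], 0], [3.8, [0, 0, 0], 0], [3.8, [0, 0, -2], 0], [3.8, [0, 0, -4], 0], [3.8, [0, 0, -5], 0], [3.8, [0, 0, -3], 0], [3.8, [0, 0, 0], 0]]'

```text
t: 25.7
tool_pos: [0.5414, -0.2405, 0.26]
tool_rot: [2.863, -1.29, 0.014]
contact_force: [0.2, 0.5, -0.4]
opening: 0.0379
grip_force: 0.0
```

Emit:
send_rows --rows '[[3.8, [-4, 4, 0], 0], [3.8, [-4, 4, 0], 0], [3.8, [-4, 4, 0], 0], [3.8, [-3, 3, 0], 0], [3.8, [0, 0, 0], 0], [3.8, [0, 0, 0], 0]]'

```text
t: 26.45
tool_pos: [0.328, -0.2264, 0.2539]
tool_rot: [-2.864, 1.291, 0.0]
contact_force: [0.2, 0.1, -0.0]
opening: 0.038
grip_force: 0.0
```

```bash
python3 k.py; python3 car.py; python3 - <<'E'
from h import *
im=grab("top"); P=cloud(im); H,S,V=cv2.split(cv2.cvtColor(im["frame"],cv2.COLOR_RGB2HSV))
m=(H>3)&(H<16)&(S>170)&(np.hypot(P[:,:,0]-.4865,P[:,:,1]+.172)<.03)&(P[:,:,2]>.1)
v,u=np.nonzero(m); print("orange top",m.sum(),onplane(im,[u.mean(),v.mean()],.139).round(4))
# expected next place: 60deg cw about centre
a=np.radians(191.3-60); print("next",(.5395+.085*np.cos(a)).round(4),(-.2386+.085*np.sin(a)).round(4))
E
```

```text
[ 0.328  -0.2264  0.2539] toolx deg -48.5 [ 0.2  0.1 -0. ] [ 0.01 -0.03  0.03] 0.0
scene orange 115 [ 0.4886 -0.1689  0.1193] zmax 0.137 ang 126.1
scene blue 207 [ 0.6151 -0.2542  0.1282] zmax 0.1393 ang -11.7
top orange 12 [ 0.4762 -0.1709  0.131 ] zmax 0.1413 ang 133.1
top blue 134 [ 0.6063 -0.2638  0.1345] zmax 0.1437 ang -20.6
plate [ 0.5394 -0.2383] 0.1111 182
yellow [ 0.4146 -0.2624  0.0332] [[ 0.4148 -0.263   0.03  ]]
tube 67 [[ 0.6221 -0.2224  0.089 ]] 7.615873336791992 [ 0.6179 -0.2189  0.09  ]
tube 66 [[ 0.5955 -0.3023  0.089 ]] 7.436762809753418 [ 0.592  -0.2978  0.0901]
tube 93 [[ 0.567  -0.1585  0.089 ]] 7.478879928588867 [ 0.5673 -0.1584  0.0878]
tube 282 [[ 0.5395 -0.2385  0.089 ]] 11.63088607788086 [ 0.5383 -0.2377  0.0891]
tube 98 [[ 0.5125 -0.3194  0.089 ]] 7.656710624694824 [ 0.5121 -0.3197  0.0882]
tube 66 [[ 0.4835 -0.1752  0.089 ]] 7.443405628204346 [ 0.4803 -0.1716  0.0906]
tube 95 [[ 0.456  -0.2556  0.089 ]] 7.667529582977295 [ 0.457  -0.2563  0.0884]
knob 116 [ 0.5397 -0.2388  0.136 ] [ 0.0354 -0.0412  0.    ] [-0.0107 -0.0088  0.    ]
orange top 4 [[ 0.4776 -0.167   0.139 ]]
next 0.4834 -0.1747
```

The tubes are back on the click positions, and the loaded pocket is at (0.4835, −0.1752) against an expected (0.4834, −0.1747). I'll hand it in.

```bash
python3 -c "
from station import ctrl
print(ctrl.finish_job())"
```

```text
the job is handed in; nothing more can be done
None
```

The job is handed in at about 27 s of the 72 s allowed; the judge returned no verdict. By my camera measurements, the punch was laid in the blue rest and released, then seated flush and upright in the marked pocket. The carousel was then turned one click clockwise, with the loaded pocket under 1 mm from its expected place and the gripper clear; I did not re-measure the loose bystanders at the end.

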